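Gauge a board with the flip stop on a saw fence

TASK

Flip the stop fully down onto the saw fence. Then set the board flush along the fence and slide it up until its end presses snugly, but gently, against the brass screw of the stop. Take your hand off the board, flip the stop back up out of the way without touching the board again, and leave the board lying as gauged and the things around it where they are.

Things in the scene. Friction and masses are not known exactly. Their poses are not given: they have to be found in the camera images.
- jig: Fixed saw-fence jig on the bench. Origin on the bench top; z up, y along the fence towards the stop, x away from the robot. In this frame (mm): plywood base x -62..85, y -150..140, top at z 12. Wooden fence x 61..85 over the whole length, top at z 57, its face at x = 61. Dark steel stop carriage fixed on and behind the fence, y 72..122, up to z 81, x 111.
- flip_hinge (a point): Hinge axis of the stop, fixed to the jig at (85, 90, 73) mm in the jig's frame; the axis runs along the jig's y.
- flip_stop (a joint): Angle of the stop in rad: 0 = fully down on the fence (a hard end), grows as it flips up and back; range 0 to 1.9. Up means above 1.3. The hinge is stiff: it stays where it is left; about 2 N at the handle bar turns it. It is rigid along the fence; its screw is meant to be pressed with 3 to 10 N.
- stop_leaf: Aluminium L-shaped flip stop; origin on the hinge axis, in the plane of the tongue face that looks to the board. When down, in the jig's axes from here: arm y 0..14, z -5..5, reaching to x -72; tongue x -74..-52, y 0..14, z -55..5. A brass screw, 8 mm thick, at x -63, z -49, stands 5 to 35 mm out of the face to -y: set anew each time, not measured. Flipping changes no y.
- handle_bar (a point): Middle of the stop's round black handle bar: 10 mm thick, 50 mm long along the jig's y, on the tongue's +y side, 63 mm from the hinge axis. This point is 41 mm beyond the tongue face; 73 mm above the bench when down. It can be held from above, fingers closing along the jig's x, and turns between the pads.
- board: Loose wooden board, 90 (x) x 150 (y) x 22 mm high, about 0.18 to 0.29 kg, too wide to grasp; 1 to 4 N slide it. Origin: centre of its underside. It starts on the jig's base, askew by up to 0.1 rad, its middle 12 to 18 mm short of flush and 37 to 53 mm short of the screw's middle setting (along y). Flush on the fence its origin is at x = 16, z = 12 mm in the jig's frame.
- tape_roll: Roll of masking tape, 98 mm across, 25 high; bystander, to be left alone. Origin under its centre.
- tub: White tub of filler, 72 mm across, 68 high; bystander. Origin under its centre.
- sander: Cork sanding block, 58 x 105 x 34 mm; bystander. Origin under its centre.
- tube: Grey-white paint tube with a black cap, 31 x 91 x 21 mm; bystander. Origin under its centre.
Not all that is in view belongs to the job. What is meant by the board is not turquoise, and is the larger of those in its own colour.

How it is judged:
By the outcome, as a careful person would: the job done as asked, in the order asked, and still so for the second after the job is handed in, with the robot touching nothing.
It also fails if it takes over 72 s, if anything falls off the work surface, if the arm or the gripper's body presses on something with over 40 N, if the wrist force passes 120 N, or if a joint passes its speed limit or range.

ROBOT

A 7-joint arm with a two-finger parallel gripper is mounted at the origin on a cart in front of the work surface, level with it; the furniture and walls round the work are solid. World frame = base frame: x ahead of the robot, y to its left, z up, the work surface at z = 0. Lengths are in m, angles in rad, forces in N, time in s.
With the tool pointing down it reaches from about 0.4 to 0.85 m from the base axis. Payload 10.4 kg.
Tool frame: the origin (TCP) lies midway between the tips of the shut fingers; the grasp point (between the pads) lies 19 mm behind it; z points along the fingers, y is the direction in which the jaws open and shut (so a half turn about z gives the same grasp; the last joint's range is limited). The gripper opens to 85 mm and grips with 20 to 120 N. Pads are 22 mm wide; open, the fingers measure 114 mm over their backs; the gripper's body (76 mm by 85 mm) begins 54 mm behind the grasp point. The pads swing forward as they close: fully open they stand 13 mm farther back than shut.
Start: joints at [1.302, 0.332, -0.065, 1.46, 0.022, 1.35, -0.088], TCP at [0.152, -0.606, 0.231] pointing down, gripper open.
Joint ranges: [-2.6, 2.6], [-0.5, 2.12], [-1.47, 1.34], [0.16, 2.42], [-1.27, 4.41], [0.06, 2.06], [-2.6, 2.6]. Speed limits (rad/s): [2.22, 2.22, 2.79, 2.79, 3.14, 3.14, 3.14].

INTERFACE

Orientations are given as a rotation vector (axis times angle).
In Python, from bench import ctrl gives the robot as it stands.
- The arm moves only by the shell command python3 -m crank 'ROWS' [FORCE]. ROWS is JSON, a list of rows, each a list of 3 entries, a list of its own where there are three numbers: the shift along the tool's x, y, z in m, then the turn about the tool's z in degrees, then the closure, from 0 (fully open) to 1 (shut). A call has 1 to 8 rows; each row is the pose to reach, as a shift and turn from the pose commanded when the call began, along the tool's axes at that moment; what a row does not reach only later rows make up. A row lasts 1/12 s, in which the tool goes at most 41.7 mm and 7.16 degrees, less where a joint would pass 70% of its speed; a pose out of reach is approached as far as the arm can. A call with a gripper value outside its range is refused whole. The fingers move at their own pace and stop on an object; FORCE is the grip in N (left out, the last holds). Time passes only in rows, so rows that repeat a pose let the fingers close. It gives the time, the measured TCP pose, the force and the opening at its end, in the units of the state.
- ctrl.observe(): the state, without advancing time (a new reading comes with each control period).
- ctrl.snapshot(name): name is "scene" or "top"; returns the picture (400x640x3 uint8, red, green, blue); there is no depth.
- ctrl.camera_model(name): a dict with "intrinsics" (3x3 intrinsics, pixels), "position" and "attitude" of the camera in the world. Camera axes: x right, y down, z forward; pixel columns grow to the right and rows downward; lengths in m; the calibration is good to about 2 mm. A picture is of the moment at which its call begins. camera_model takes no time and is no camera call.
- ctrl.hand_in(): hands the job in, once; it reports no verdict.
The state is a dict: "clock": time; "joint_pos": joint angles; "qvel": joint speeds; "joint_efforts": joint torques, N m; "ee_pos": TCP position; "orientation": TCP orientation; "contact_force": force on the tool from outside, world axes, zero at the start; "moment": the same for the moment, N m; "width": finger opening in m.
Only numpy, scipy, OpenCV 4.12 (cv2) and the standard library are available. Lean on these libraries where they do the work, as an engineer would, in place of code of your own. Each camera call takes 0.05 s, during which the arm holds its last target.

## Working session

There is one attempt and no reset: what is moved stays moved. The work goes in short steps, Python scripts to look and compute and a shell command to move; the robot and the scene stay as the last step left them, time stands still between calls to the robot, and variables do not carry over. Pictures are saved under pics/ and viewed, and the job is handed in when it is done.

```bash
ls; mkdir -p pics; python3 - <<'E'
from bench import ctrl
import cv2
s=ctrl.observe()
for k,v in s.items(): print(k,v)
for n in("scene","top"):
    im=ctrl.snapshot(n); cv2.imwrite(f"pics/{n}0.png",cv2.cvtColor(im,cv2.COLOR_RGB2BGR))
    print(n,ctrl.camera_model(n))
E
```

```text
pics
clock 0.0
joint_pos [ 1.30245758  0.33285064 -0.06466734  1.46097184  0.02157375  1.3499222
 -0.08854871]
qvel [ 1.92856949e-03  9.82193982e-04  4.83378887e-04 -9.45154001e-05
  6.76633003e-04  2.83903534e-04  1.03550617e-03]
joint_efforts [ 6.77955286e-04 -6.25452018e+01  4.92730422e-02 -3.91611457e+01
  1.61933637e-02  9.72866110e-03 -2.87558112e-05]
ee_pos [ 0.15193178 -0.60584309  0.23051454]
orientation [-3.11649242e+00 -3.84759328e-01  3.66821679e-04]
contact_force [-0.18844841 -0.39767284 -0.15084076]
moment [-0.06303796 -0.00271618  0.00367507]
width 0.08530539490418672
scene {'intrinsics': array([[441.25491781,   0.        , 319.22266385],
       [  0.        , 441.25491781, 202.87902923],
       [  0.        ,   0.        ,   1.        ]]), 'position': array([-0.06652478, -1.15491157,  0.87240874]), 'attitude': array([-2.12888813,  0.67112708, -0.35667903])}
top {'intrinsics': array([[409.36131375,   0.        , 323.35283663],
       [  0.        , 409.36131375, 198.81657538],
       [  0.        ,   0.        ,   1.        ]]), 'position': array([ 0.39650258, -0.2631098 ,  1.10361351]), 'attitude': array([-2.12078171,  2.12863453, -0.21281341])}
```

View pics/scene0.png

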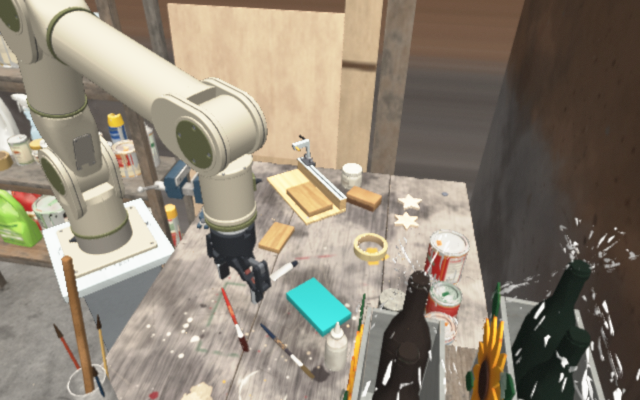

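View pics/top0.png

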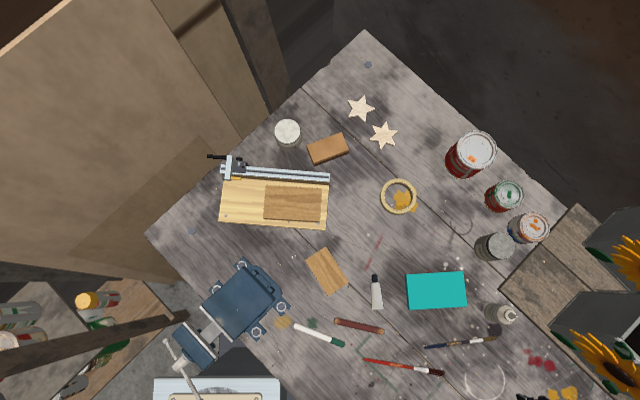

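```bash
cat > h.py <<'E'
import numpy as np,cv2
from scipy.spatial.transform import Rotation as R
from bench import ctrl
def cam(n):
    c=ctrl.camera_model(n);return np.array(c['intrinsics']),np.array(c['position']),R.from_rotvec(c['attitude']).as_matrix()
def px2w(n,u,v,z):
    K,p,A=cam(n); d=A@np.linalg.inv(K)@np.array([u,v,1.]); return p+d*(z-p[2])/d[2]
def w2px(n,X):
    K,p,A=cam(n); c=A.T@(np.asarray(X,float)-p); q=K@c; return q[:2]/q[2]
def snap(n,name,box=None,f=1):
    im=cv2.cvtColor(ctrl.snapshot(n),cv2.COLOR_RGB2BGR); cv2.imwrite(f"pics/raw_{name}.png",im)
    if box: im=im[box[1]:box[3],box[0]:box[2]]
    cv2.imwrite(f"pics/{name}.png",cv2.resize(im,None,fx=f,fy=f,interpolation=cv2.INTER_CUBIC))
E
python3 - <<'E'
import cv2
from h import *
im=cv2.imread("pics/top0.png")[145:240,200:340]; cv2.imwrite("pics/t0c.png",cv2.resize(im,None,fx=5.5,fy=5.5,interpolation=cv2.INTER_CUBIC))
im=cv2.imread("pics/scene0.png")[125:230,255:395]; cv2.imwrite("pics/s0c.png",cv2.resize(im,None,fx=5.5,fy=5.5,interpolation=cv2.INTER_CUBIC))
# quick
for u,v in [(219,222),(326,229),(329,180)]: print(px2w("top",u,v,.012))
E
```

```text
[0.54544325 0.00734239 0.012     ]
[ 0.52558511 -0.27947445  0.012     ]
[ 0.66043406 -0.28846567  0.012     ]
```

View pics/t0c.png

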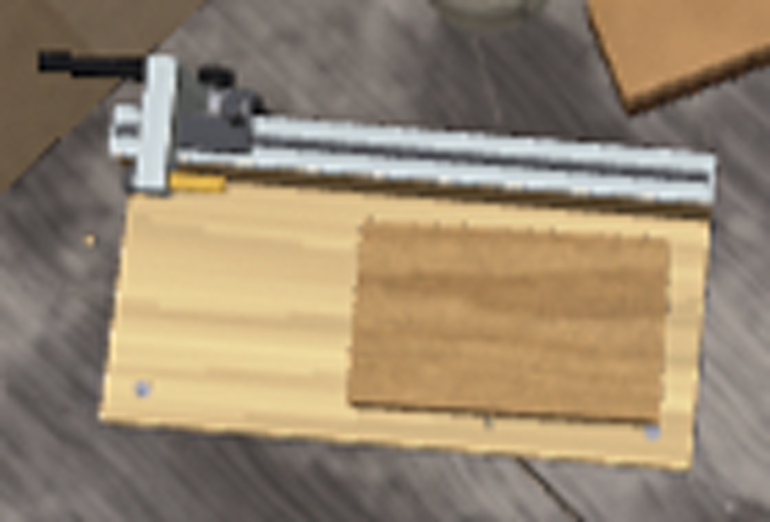

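View pics/s0c.png

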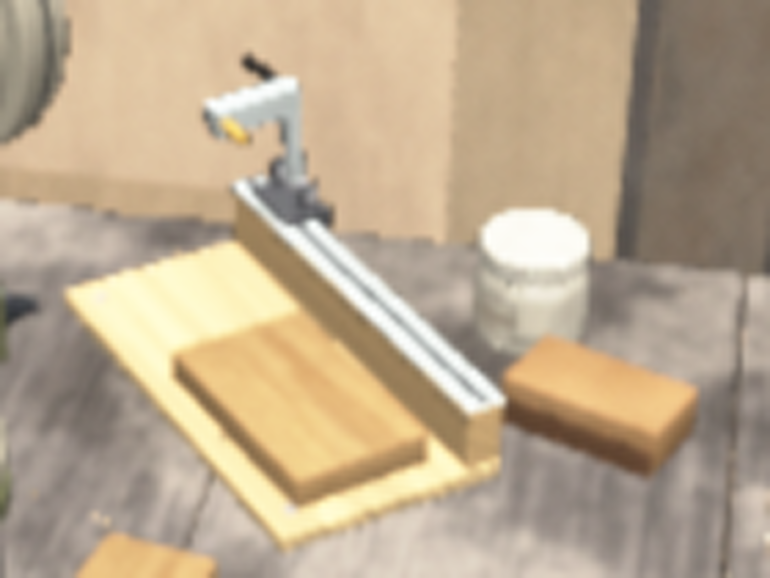

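```bash
cat > fit.py <<'E'
from h import *
from scipy.optimize import least_squares
pts=[("top",(-62,140,12),(100,420)),("top",(-62,-150,12),(690,468)),("top",(61,-150,57),(711,202)),("top",(85,-150,57),(716,155)),("top",(61,140,57),(112,155)),
("scene",(-62,140,12),(65,292)),("scene",(-62,-150,12),(285,547)),("scene",(61,-150,57),(470,410)),("scene",(85,-150,57),(503,403)),("scene",(61,140,57),(235,188))]
off={"top":(200,145),"scene":(255,125)}
def W(q,X):
    X=np.array(X,float)/1000; c,s=np.cos(q[2]),np.sin(q[2]); return np.array([q[0]+c*X[0]-s*X[1],q[1]+s*X[0]+c*X[1],X[2]])
def res(q): return np.concatenate([w2px(n,W(q,X))-(np.array(c)/5.5+off[n]) for n,X,c in pts])
if __name__=="__main__":
    r=least_squares(res,[.6,-.14,0],loss='soft_l1'); print(r.x,np.round(r.fun.reshape(-1,2),1))
    q=r.x
    np.save("jig.npy",q)
    def J(w): 
        c,s=np.cos(q[2]),np.sin(q[2]); d=w-np.array([q[0],q[1],0]); return np.array([c*d[0]+s*d[1],-s*d[0]+c*d[1],d[2]])*1000
    b=[J(px2w("top",u/5.5+200,v/5.5+145,.034)) for u,v in [(362,220),(669,237),(660,423),(350,405)]]
    b2=[J(px2w("scene",u/5.5+255,v/5.5+125,.034)) for u,v in [(175,362),(293,305),(423,440),(300,488)]]
    print(np.round(b,1),np.mean(b,0)); print(np.round(b2,1),np.mean(b2,0))
    for u,v in [(172,182),(227,184)]: 
        for z in (.12,.14,.16): print(z,J(px2w("top",u/5.5+200,v/5.5+145,z)))
    for u,v in [(145,235),(240,140),(365,30)]: print("edge",px2w("top",u,v,0))
    print(R.from_rotvec(ctrl.observe()["orientation"]).as_matrix().round(3))
    # stop projections
    for th in (1.4,1.55,1.7,1.9):
        for nm,p in (("bar1",(-63,66,0)),("bar0",(-63,16,0)),("tip",(-74,0,-55)),("elbow",(-74,0,5)),("scr5",(-63,-5,-49)),("scr35",(-63,-35,-49))):
            x,y,z=p;c,s=np.cos(th),np.sin(th)
            X=(85+c*x+s*z,90+y,73-s*x+c*z)
            print(th,nm,np.round([( w2px(n,W(q,X))-off[n])*5.5 for n in ("top","scene")]).tolist())
E
python3 fit.py
```

```text
[ 0.59678574 -0.13509077 -0.08703103] [[-0.1 -0. ]
 [ 0.4  0.2]
 [ 0.7  0.1]
 [ 0.5 -0.1]
 [-0.3 -0.4]
 [-0.4 -0.1]
 [-0.5 -1.3]
 [ 0.1  0.3]
 [ 0.5 -0.6]
 [-0.8 -0.9]]
[[  43.4   20.2   34. ]
 [  47.6 -129.4   34. ]
 [ -43.6 -132.7   34. ]
 [ -47.4   16.    34. ]] [-1.02782539e-02 -5.64610132e+01  3.40000000e+01]
[[ -49.     5.8   34. ]
 [  43.1   25.1   34. ]
 [  39.9 -133.9   34. ]
 [ -44.  -138.3   34. ]] [ -2.48128274 -60.31448198  34.        ]
0.12 [ 34.98028751  93.64624377 120.        ]
0.14 [ 30.43830355  88.79495616 140.        ]
0.16 [ 25.8963196   83.94366856 160.        ]
0.12 [ 36.14336009  68.99026425 120.        ]
0.14 [ 31.57772716  64.64031135 140.        ]
0.16 [ 27.01209423  60.29035845 160.        ]
edge [0.51250576 0.20746785 0.        ]
edge [ 0.77989835 -0.03855121  0.        ]
edge [ 1.12357869 -0.39956448  0.        ]
[[ 0.97   0.243 -0.   ]
 [ 0.243 -0.97   0.001]
 [-0.    -0.001 -1.   ]]
1.4 bar1 [[37.0, 77.0], [235.0, 61.0]]
1.4 bar0 [[148.0, 86.0], [273.0, 94.0]]
1.4 tip [[167.0, 211.0], [205.0, 125.0]]
1.4 elbow [[179.0, 75.0], [290.0, 87.0]]
1.4 scr5 [[186.0, 199.0], [221.0, 139.0]]
1.4 scr35 [[253.0, 205.0], [244.0, 161.0]]
1.55 bar1 [[39.0, 56.0], [248.0, 56.0]]
1.55 bar0 [[150.0, 65.0], [286.0, 89.0]]
1.55 tip [[166.0, 183.0], [220.0, 107.0]]
1.55 elbow [[182.0, 51.0], [305.0, 83.0]]
1.55 scr5 [[184.0, 176.0], [233.0, 124.0]]
1.55 scr35 [[252.0, 182.0], [257.0, 146.0]]
1.7 bar1 [[42.0, 36.0], [261.0, 54.0]]
1.7 bar0 [[153.0, 45.0], [299.0, 87.0]]
1.7 tip [[165.0, 153.0], [236.0, 92.0]]
1.7 elbow [[186.0, 28.0], [321.0, 81.0]]
1.7 scr5 [[184.0, 151.0], [247.0, 111.0]]
1.7 scr35 [[252.0, 156.0], [271.0, 132.0]]
1.9 bar1 [[48.0, 12.0], [278.0, 53.0]]
1.9 bar0 [[158.0, 21.0], [316.0, 86.0]]
1.9 tip [[167.0, 111.0], [261.0, 75.0]]
1.9 elbow [[192.0, 0.0], [340.0, 81.0]]
1.9 scr5 [[185.0, 115.0], [268.0, 95.0]]
1.9 scr35 [[253.0, 121.0], [292.0, 116.0]]
```

```bash
cat > go.py <<'E'
# python3 go.py x y z(tcp, jig mm) : shift in tool axes from present measured pose, turn for tool y along jig x
import sys
from h import *
from fit import W
q=np.load("jig.npy")
def state():
    s=ctrl.observe(); M=R.from_rotvec(s["orientation"]).as_matrix(); p=np.array(s["ee_pos"])
    c,si=np.cos(q[2]),np.sin(q[2]); d=p-[q[0],q[1],0]
    Rj=np.array([[c,si,0],[-si,c,0],[0,0,1]])
    return s,M,p,Rj@d*1000,Rj
s,M,p,j,Rj=state()
print("t",round(s["clock"],2),"jig",j.round(1),"F jig",(Rj@s["contact_force"]).round(2),"w",round(s["width"],4))
yj=Rj@M[:,1]; a=np.degrees(np.arctan2(yj[1],yj[0])); print("tool y angle in jig",a.round(2),"turn",(a+90)%180-90)
if len(sys.argv)>3:
    t=W(q,[float(v) for v in sys.argv[1:4]]); print("shift",(M.T@(t-p)).round(4))
E
python3 go.py 80.5 134 250
```

```text
t 0.1 jig [-402.2 -507.7  230.6] F jig [-0.25  0.12  0.47] w 0.0854
tool y angle in jig -70.93 turn -70.9292896807689
shift [ 0.6659 -0.4488 -0.0189]
```

```bash
python3 -m crank '[[[0.666,-0.449,-0.019],-71,0],[[0.666,-0.449,-0.019],-71,0],[[0.666,-0.449,-0.019],-71,0],[[0.666,-0.449,-0.019],-71,0],[[0.666,-0.449,-0.019],-71,0],[[0.666,-0.449,-0.019],-71,0],[[0.666,-0.449,-0.019],-71,0],[[0.666,-0.449,-0.019],-71,0]]'; python3 go.py 80.5 134 250
```

```text
clock: 0.77
ee_pos: [0.3756, -0.3565, 0.2391]
orientation: [-2.546, -1.84, 0.0]
contact_force: [0.6, -0.9, -0.6]
width: 0.0855
t 0.77 jig [-201.1 -239.8  239.1] F jig [ 0.64 -0.85 -0.63] w 0.0855
tool y angle in jig -13.29 turn -13.292091539056514
shift [ 0.4285  0.1882 -0.011 ]
```

```bash
python3 -m crank '[[[0.4285,0.188,-0.012],-13.3,0],[[0.4285,0.188,-0.012],-13.3,0],[[0.4285,0.188,-0.012],-13.3,0],[[0.4285,0.188,-0.012],-13.3,0],[[0.4285,0.188,-0.012],-13.3,0],[[0.4285,0.188,-0.012],-13.3,0],[[0.4285,0.188,-0.012],-13.3,0],[[0.4285,0.188,-0.012],-13.3,0]]'; python3 go.py 80.5 134 250
```

```text
clock: 1.43
ee_pos: [0.6, -0.1104, 0.2475]
orientation: [-2.323, -2.115, 0.001]
contact_force: [0.7, -0.7, 0.2]
width: 0.0853
t 1.43 jig [  1.   24.8 247.5] F jig [ 0.79 -0.63  0.16] w 0.0853
tool y angle in jig -0.37 turn -0.37167457233125845
shift [ 0.1097  0.0788 -0.0025]
```

```bash
python3 -m crank '[[[0.1097,0.0788,-0.002],-0.3,0],[[0.1097,0.0788,-0.002],-0.3,0],[[0.1097,0.0788,-0.002],-0.3,0],[[0.1097,0.0788,-0.002],-0.3,0],[[0.1097,0.0788,-0.002],-0.3,0]]'; python3 go.py 80.5 134 117; python3 -c "
from h import *
snap('scene','s1',(255,65,395,230),4.5);snap('top','t1')"
```

```text
clock: 1.85
ee_pos: [0.6885, -0.005, 0.2482]
orientation: [-2.308, -2.127, -0.001]
contact_force: [0.6, -0.1, 0.1]
width: 0.0854
t 1.85 jig [ 80.  137.6 248.2] F jig [ 0.61 -0.06  0.11] w 0.0854
tool y angle in jig 0.31 turn 0.30662710756813283
shift [-0.0039  0.0007  0.1312]
```

View pics/s1.png

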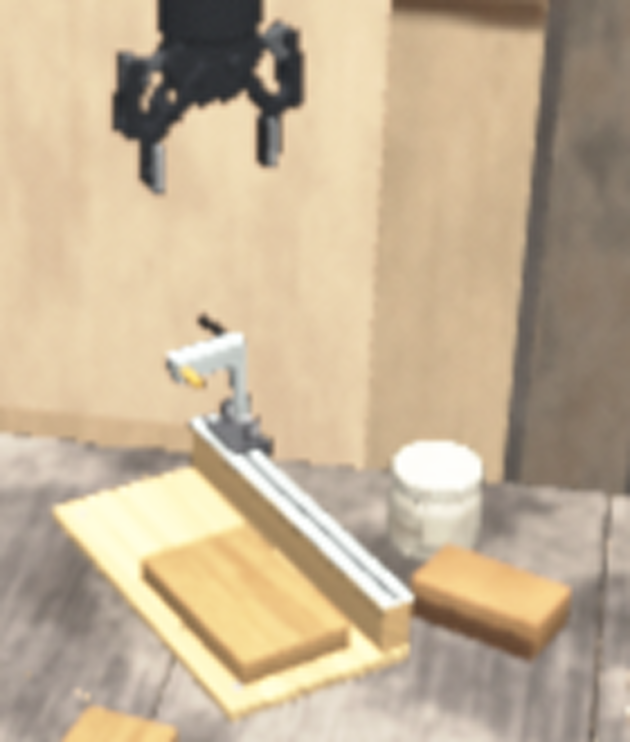

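View pics/t1.png

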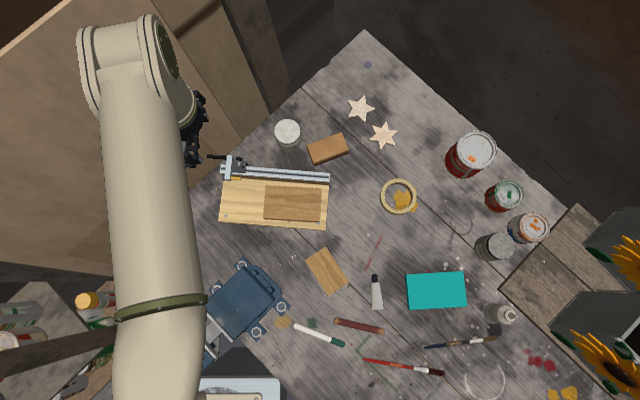

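Scene crop: open gripper hangs above the stop's bar (bar at crop ~(212,325)), everything undisturbed. Descending over the bar.

```bash
python3 -m crank '[[[-0.002,0.0005,0.04],0,0],[[-0.002,0.0005,0.08],0,0],[[-0.002,0.0005,0.11],0,0],[[-0.002,0.0005,0.131],0,0],[[-0.002,0.0005,0.131],0,0]]'; python3 go.py 80.5 134 117; python3 -c "
from h import *
snap('scene','s2',(275,105,365,185),8)"
```

```text
clock: 2.37
ee_pos: [0.6848, -0.0148, 0.1135]
orientation: [-2.316, -2.116, 0.011]
contact_force: [0.0, 0.2, -0.4]
width: 0.0851
t 2.37 jig [ 77.2 127.4 113.5] F jig [ 0.02  0.22 -0.43] w 0.0851
tool y angle in jig -0.17 turn -0.1696022351097497
shift [ 0.0066  0.0033 -0.0035]
```

View pics/s2.png

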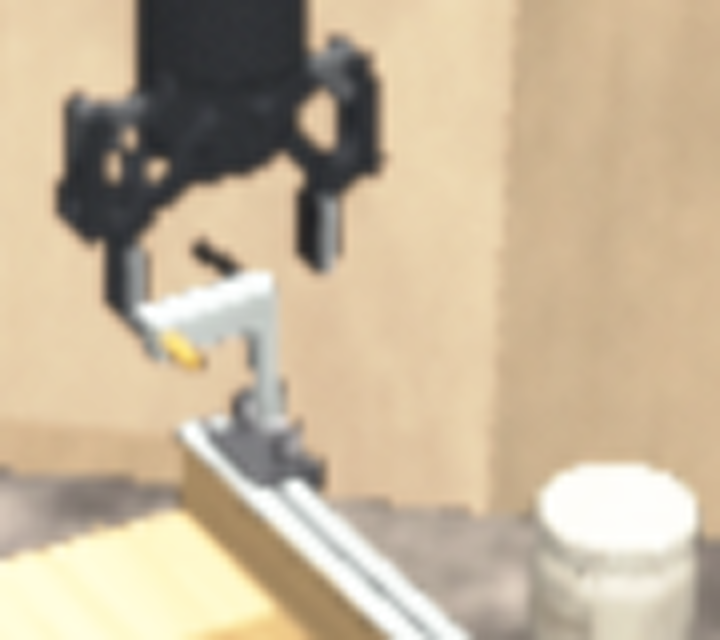

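```bash
python3 -m crank '[[[0,0,0],0,0],[[0,0,0],0,0]]'; python3 go.py 80.5 134 117
```

```text
clock: 2.58
ee_pos: [0.6891, -0.0126, 0.1214]
orientation: [2.316, 2.119, 0.004]
contact_force: [1.3, 0.2, 1.0]
width: 0.0854
t 2.58 jig [ 81.3 130.  121.4] F jig [1.32 0.35 1.  ] w 0.0854
tool y angle in jig -0.09 turn -0.09331902428534988
shift [ 0.004  -0.0008  0.0043]
```

```bash
python3 -m crank '[[[0.004,0,0.003],0,0.3],[[0.004,0,0.003],0,0.6],[[0.004,0,0.003],0,1],[[0.004,0,0.003],0,1],[[0.004,0,0.003],0,1],[[0.004,0,0.003],0,1],[[0.004,0,0.003],0,1],[[0.004,0,0.003],0,1]]' 30; python3 go.py 80.5 134 117; python3 -c "
from h import *
snap('scene','s3',(275,105,365,185),8)"
```

```text
clock: 3.25
ee_pos: [0.6885, -0.0081, 0.1159]
orientation: [2.316, 2.122, 0.0]
contact_force: [-0.8, -0.2, 2.3]
width: 0.0087
t 3.25 jig [ 80.3 134.5 115.9] F jig [-0.77 -0.22  2.33] w 0.0087
tool y angle in jig -0.04 turn -0.036027807062524175
shift [-0.0005  0.0002 -0.0011]
```

View pics/s3.png

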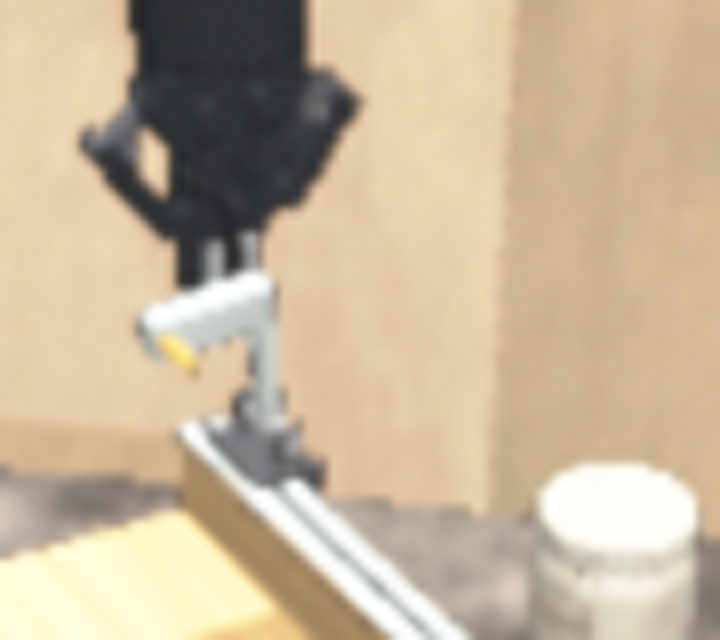

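```bash
python3 -m crank '[[[0,-0.008,0.001],0,1],[[0,-0.0154,0.003],0,1],[[0,-0.0228,0.006],0,1],[[0,-0.0296,0.010],0,1],[[0,-0.036,0.0145],0,1],[[0,-0.0417,0.020],0,1],[[0,-0.047,0.026],0,1],[[0,-0.051,0.033],0,1]]'; python3 go.py 22 134 54
```

```text
clock: 3.97
ee_pos: [0.6372, -0.0035, 0.0823]
orientation: [2.316, 2.122, 0.0]
contact_force: [3.6, 0.3, 3.2]
width: 0.0088
t 3.97 jig [ 28.8 134.6  82.3] F jig [3.53 0.63 3.18] w 0.0088
tool y angle in jig -0.03 turn -0.03262522091331732
shift [-0.0006 -0.0068  0.0283]
```

```bash
python3 -m crank '[[[0,-0.0035,0.007],0,1],[[0,-0.0055,0.0143],0,1],[[0,-0.007,0.022],0,1],[[0,-0.0073,0.030],0,1],[[0,-0.0073,0.032],0,1],[[0,-0.0073,0.032],0,1]]'; python3 go.py 22 134 54; python3 -c "
from h import *
snap('scene','s4',(275,125,365,205),8)"
```

```text
clock: 4.47
ee_pos: [0.6307, -0.0027, 0.0526]
orientation: [2.316, 2.121, -0.0]
contact_force: [-5.9, -1.4, 23.7]
width: 0.0085
t 4.47 jig [ 22.3 134.8  52.6] F jig [-5.77 -1.96 23.74] w 0.0085
tool y angle in jig -0.03 turn -0.034952311809661296
shift [-0.0008 -0.0003 -0.0014]
```

View pics/s4.png

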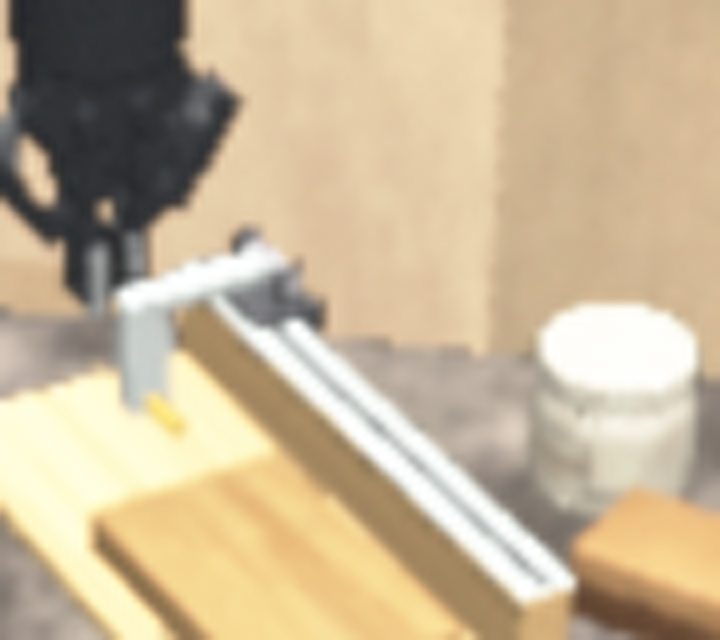

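Stop is down: 24 N upward reaction at the bar at z ≈ 72–73, x = 22, as it must be. Release with a partial opening and lift.

```bash
python3 -m crank '[[[0,0,-0.002],0,0.6],[[0,0,-0.002],0,0.6],[[0,0,-0.002],0,0.6],[[0,0,-0.002],0,0.6],[[0,0,-0.03],0,0.6],[[0,0,-0.07],0,0.6],[[0,0,-0.10],0,0.6],[[0,0,-0.10],0,0.6]]'; python3 go.py -70 -80 150
```

```text
clock: 5.18
ee_pos: [0.6331, -0.0023, 0.157]
orientation: [2.313, 2.118, 0.01]
contact_force: [0.6, 0.6, 1.3]
width: 0.0344
t 5.18 jig [ 24.6 135.5 157. ] F jig [0.52 0.6  1.26] w 0.0344
tool y angle in jig -0.03 turn -0.032285497258044416
shift [-0.2155 -0.0945  0.006 ]
```

```bash
python3 -m crank '[[[-0.192,-0.1,0.0],0,1],[[-0.192,-0.1,0.0],0,1],[[-0.192,-0.1,0.0],0,1],[[-0.192,-0.1,0.0],0,1],[[-0.192,-0.1,0.0],0,1],[[-0.192,-0.1,0.0],0,1],[[-0.192,-0.1,0.0],0,1],[[-0.192,-0.1,0.0],0,1]]'; python3 go.py -76 -56 24
```

```text
clock: 5.85
ee_pos: [0.5135, -0.1857, 0.1502]
orientation: [-2.318, -2.12, 0.0]
contact_force: [-0.4, -0.2, 0.2]
width: -0.0001
t 5.85 jig [-78.6 -57.7 150.2] F jig [-0.39 -0.19  0.15] w -0.0001
tool y angle in jig -0.12 turn -0.11982262045476944
shift [0.0016 0.0027 0.1262]
```

```bash
python3 -m crank '[[[0.001,0.001,0.04],0,1],[[0.001,0.001,0.08],0,1],[[0.001,0.001,0.11],0,1],[[0.001,0.001,0.126],0,1],[[0.001,0.001,0.126],0,1],[[0.001,0.001,0.126],0,1]]'; python3 go.py -43.5 -56 24; python3 -c "
from h import *
snap('scene','s5',(255,125,375,225),6.5)"
```

```text
clock: 6.35
ee_pos: [0.5153, -0.1826, 0.0243]
orientation: [-2.313, -2.123, -0.0]
contact_force: [0.3, 1.0, 0.8]
width: 0.0001
t 6.35 jig [-77.  -54.5  24.3] F jig [0.23 1.01 0.81] w 0.0001
tool y angle in jig 0.1 turn 0.10326391915172906
shift [-0.0016  0.0335  0.0003]
```

View pics/s5.png

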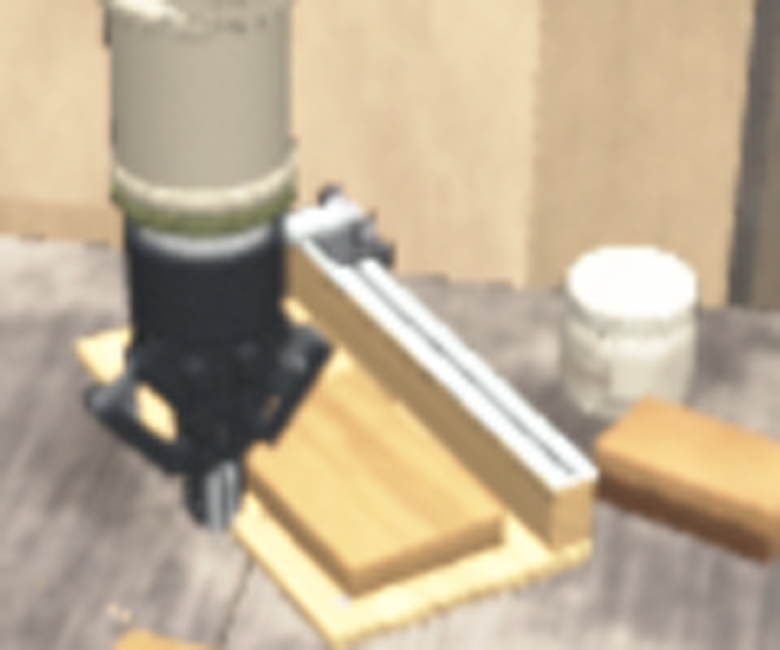

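```bash
python3 -m crank '[[[0,0.008,0],0,1],[[0,0.013,0],0,1],[[0,0.017,0],0,1],[[0,0.020,0],0,1],[[0,0.023,0],0,1],[[0,0.026,0],0,1],[[0,0.026,0],0,1]]'; python3 go.py -43.5 -56 24;  python3 -m crank '[[[0,0.002,0],0,1],[[0,0.004,0],0,1],[[0,0.004,0],0,1]]'; python3 go.py -43.5 -56 24
```

```text
clock: 6.98
ee_pos: [0.5413, -0.187, 0.0252]
orientation: [2.317, 2.122, -0.0]
contact_force: [-2.1, -0.2, 2.4]
width: 0.0001
t 6.98 jig [-50.7 -56.5  25.2] F jig [-2.09 -0.41  2.45] w 0.0001
tool y angle in jig -0.05 turn -0.045134585899731405
shift [0.0005 0.0072 0.0012]
clock: 7.23
ee_pos: [0.545, -0.1873, 0.025]
orientation: [2.317, 2.122, -0.001]
contact_force: [-2.3, 0.6, 3.7]
width: 0.0
t 7.23 jig [-47.  -56.6  25. ] F jig [-2.37  0.38  3.71] w 0.0
tool y angle in jig -0.05 turn -0.04640644115499981
shift [0.0006 0.0035 0.001 ]
```

```bash
python3 -m crank '[[[0,0.001,0],0,1],[[0,0.002,0],0,1],[[0,0.002,0],0,1]]'; python3 go.py;  python3 -m crank '[[[0,0.001,0],0,1],[[0,0.002,0],0,1],[[0,0.002,0],0,1]]'; python3 go.py
```

```text
clock: 7.48
ee_pos: [0.5468, -0.1875, 0.025]
orientation: [-2.317, -2.122, 0.001]
contact_force: [-2.7, -0.1, 5.4]
width: -0.0004
t 7.48 jig [-45.2 -56.5  25. ] F jig [-2.72 -0.29  5.45] w -0.0004
tool y angle in jig -0.04 turn -0.04342951873100276
clock: 7.73
ee_pos: [0.5488, -0.1877, 0.0249]
orientation: [2.317, 2.122, -0.001]
contact_force: [-4.3, 0.0, 4.7]
width: 0.0002
t 7.73 jig [-43.2 -56.5  24.9] F jig [-4.31 -0.35  4.74] w 0.0002
tool y angle in jig -0.04 turn -0.04451126207169409
```

```bash
python3 -c "
from h import *
snap('scene','s6',(255,125,375,225),6.5)"
```

```text
(no output)
```

View pics/s6.png

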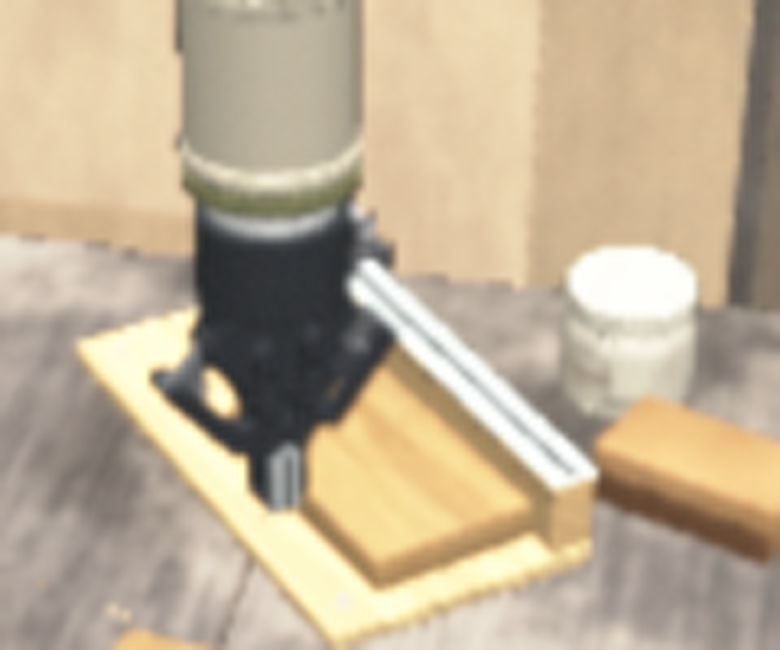

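```bash
for i in 1 2; do python3 -m crank '[[[0,0.001,0],0,1],[[0,0.0015,0],0,1],[[0,0.0015,0],0,1]]' >/dev/null; python3 go.py; done
```

```text
t 8.03 jig [-42.5 -56.5  24.8] F jig [-7.08 -0.36  7.38] w -0.0002
tool y angle in jig -0.05 turn -0.04904203311649269
t 8.28 jig [-41.8 -56.1  24.8] F jig [-11.3    1.34  12.41] w -0.0001
tool y angle in jig -0.03 turn -0.033635403483799564
```

```bash
for i in 1 ; do python3 -m crank '[[[0,0.001,0],0,1],[[0,0.0015,0],0,1],[[0,0.0015,0],0,1]]' >/dev/null; python3 go.py; done;  python3 -c "
from h import *
snap('scene','s7',(255,125,375,225),6.5);snap('top','t7',(200,145,340,240),5.5)"
```

```text
t 8.53 jig [-40.8 -55.7  24.7] F jig [-14.59   2.14  14.2 ] w 0.0002
tool y angle in jig -0.02 turn -0.015389594193393918
```

View pics/s7.png

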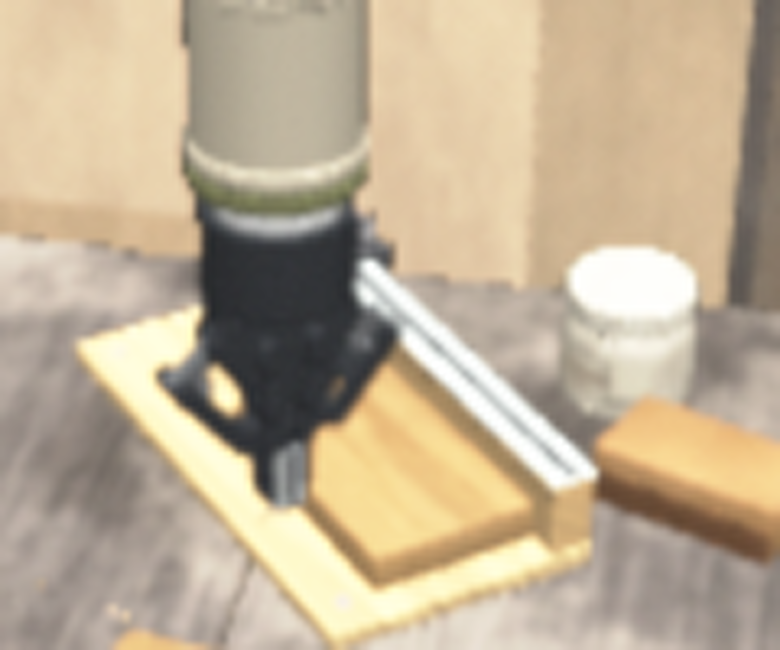

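View pics/t7.png

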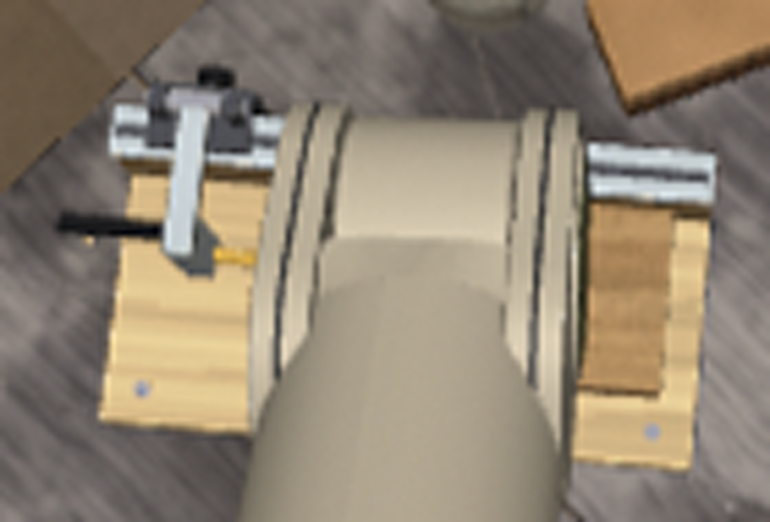

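Board pushed to the fence (14.6 N reaction, no further slip). Now back off, lift, and go round to its −y end.

```bash
python3 -m crank '[[[0,-0.008,0],0,1],[[0,-0.016,0],0,1],[[0,-0.020,-0.03],0,1],[[0,-0.020,-0.06],0,1],[[-0.03,-0.01,-0.07],0,1],[[-0.06,0.01,-0.07],0,1],[[-0.09,0.04,-0.07],0,1],[[-0.11,0.06,-0.07],0,1]]'; python3 go.py 19 -158 24;  python3 -c "
from h import *
snap('top','t8',(200,145,340,240),5.5)"
```

```text
clock: 9.3
ee_pos: [0.6039, -0.3068, 0.0951]
orientation: [2.318, 2.117, -0.001]
contact_force: [-0.9, -0.6, 0.5]
width: -0.0002
t 9.3 jig [  22.  -170.5   95.1] F jig [-0.81 -0.71  0.46] w -0.0002
tool y angle in jig -0.19 turn -0.19383043090505225
shift [ 0.0126 -0.0032  0.071 ]
```

View pics/t8.png

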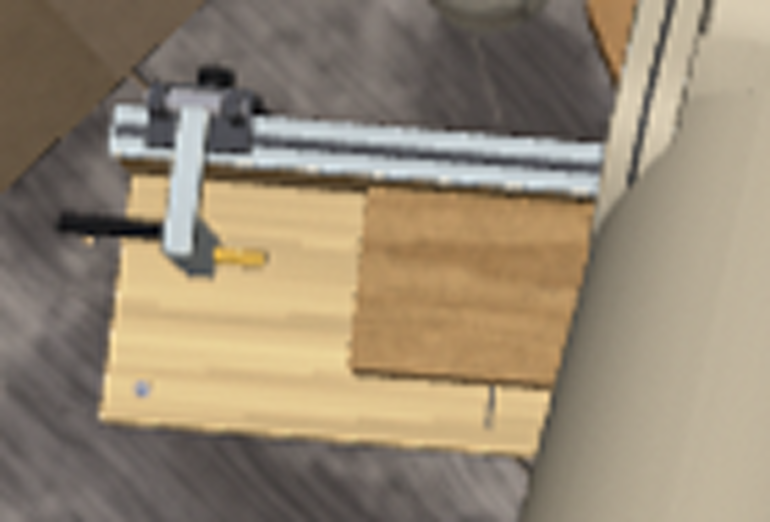

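```bash
python3 - <<'E'
from h import *
q=np.load("jig.npy")
def J(w):
    c,s=np.cos(q[2]),np.sin(q[2]); d=w-np.array([q[0],q[1],0]); return (np.array([c*d[0]+s*d[1],-s*d[0]+c*d[1],d[2]])*1000).round(1)
f=lambda u,v,z:J(px2w("top",u/5.5+200,v/5.5+145,z))
print("tip",f(266,258,.024),f(213,256,.024),"tongue",f(213,275,.018)); print("board",f(366,186,.034),f(352,373,.034))
E
python3 go.py 19 -158 24
```

```text
tip [22.7 66.4 24. ] [21.5 92.3 24. ] tongue [13.2 92.5 18. ]
board [60.5 20.1 34. ] [-31.9  16.7  34. ]
t 9.35 jig [  23.8 -173.9   94.1] F jig [-5.13 -2.27 -0.43] w -0.0003
tool y angle in jig -0.35 turn -0.34690473045938575
shift [ 0.0161 -0.005   0.07  ]
```

```bash
python3 -m crank '[[[0,0,0],0,1],[[0,0,0],0,1],[[0,0,0],0,1]]'; python3 go.py 19 -158 24;python3 - <<'E'
from h import *
q=np.load("jig.npy")
def J(w):
    c,s=np.cos(q[2]),np.sin(q[2]); d=w-np.array([q[0],q[1],0]); return (np.array([c*d[0]+s*d[1],-s*d[0]+c*d[1],d[2]])*1000).round(1)
f=lambda u,v,z:J(px2w("top",u/5.5+200,v/5.5+145,z))
print(f(352,373,.034),f(550,386,.034), f(100,420,.012),f(525,455,.012))
E
```

```text
clock: 9.6
ee_pos: [0.6031, -0.3015, 0.0946]
orientation: [-2.315, -2.123, -0.0]
contact_force: [0.3, 1.0, 0.4]
width: -0.0002
t 9.6 jig [  20.8 -165.2   94.6] F jig [0.17 1.04 0.36] w -0.0002
tool y angle in jig 0.03 turn 0.03241984462054859
shift [ 0.0071 -0.0018  0.0706]
[-31.9  16.7  34. ] [-30.2 -78.5  34. ] [-62.  139.8  12. ] [-61.8 -68.2  12. ]
```

```bash
python3 -m crank '[[[0.004,-0.002,0.035],0,1],[[0.004,-0.002,0.07],0,1],[[0.004,-0.002,0.07],0,1],[[0.010,-0.002,0.07],0,1],[[0.015,-0.002,0.07],0,1],[[0.020,-0.002,0.07],0,1],[[0.025,-0.002,0.07],0,1],[[0.025,-0.002,0.07],0,1]]'; python3 go.py 19 -95 24; python3 -c "
from h import *
snap('scene','s9',(255,125,375,225),6.5)"
```

```text
clock: 10.27
ee_pos: [0.605, -0.276, 0.0265]
orientation: [2.313, 2.123, 0.002]
contact_force: [0.4, -0.1, 0.6]
width: -0.0004
t 10.27 jig [  20.4 -139.7   26.5] F jig [ 0.43 -0.02  0.56] w -0.0004
tool y angle in jig 0.07 turn 0.07388189096371889
shift [ 0.0447 -0.0013  0.0025]
```

View pics/s9.png

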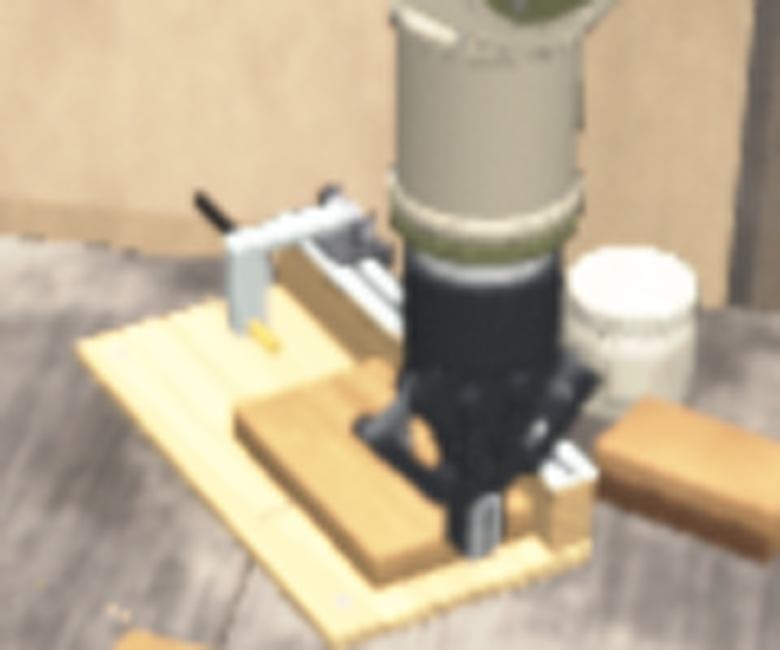

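```bash
python3 -m crank '[[[0.004,0,0],0,1],[[0.008,0,0],0,1],[[0.012,0.000,0],0,1],[[0.016,0,0],0,1],[[0.020,0,0],0,1],[[0.020,0,0],0,1]]'; python3 go.py 19 -95 24;python3 -m crank '[[[0.004,0,0],0,1],[[0.008,0,0],0,1],[[0.012,0.000,0],0,1],[[0.012,0,0],0,1]]'; python3 go.py 19 -95 24; python3 -c "
from h import *
snap('scene','s10',(255,125,375,225),6.5)"
```

```text
clock: 10.82
ee_pos: [0.6057, -0.2564, 0.0248]
orientation: [-2.315, -2.123, -0.001]
contact_force: [-0.2, -0.6, 0.7]
width: -0.0002
t 10.82 jig [  19.4 -120.    24.8] F jig [-0.19 -0.62  0.73] w -0.0002
tool y angle in jig 0.04 turn 0.035759226761769014
shift [ 0.025  -0.0004  0.0008]
clock: 11.15
ee_pos: [0.6066, -0.2443, 0.0246]
orientation: [-2.315, -2.123, -0.001]
contact_force: [0.6, -0.1, -0.5]
width: -0.0002
t 11.15 jig [  19.3 -107.9   24.6] F jig [ 0.6  -0.08 -0.46] w -0.0002
tool y angle in jig 0.04 turn 0.03647206274639814
shift [ 0.0129 -0.0003  0.0007]
```

View pics/s10.png

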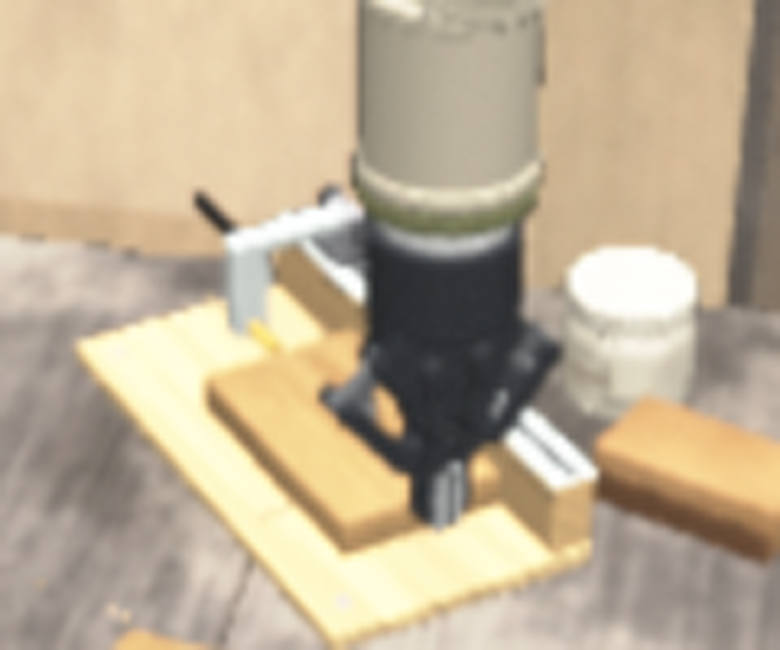

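```bash
python3 -m crank '[[[0.002,0,0],0,1],[[0.004,0,0],0,1],[[0.004,0,0],0,1]]'>/dev/null; python3 go.py 19 -95 24; python3 -m crank '[[[-0.005,0,0],0,1],[[-0.02,0,0],0,1],[[-0.04,0,0],0,1],[[-0.06,0,-0.04],0,1],[[-0.08,-0.03,-0.08],0,1],[[-0.09,-0.06,-0.1],0,1],[[-0.09,-0.09,-0.1],0,1],[[-0.09,-0.12,-0.1],0,1]]' > /dev/null;python3 go.py -62 -15 100; python3 -c "
from h import *
snap('scene','s11',(255,125,375,225),6.5); snap('top','t11',(200,145,340,240),5.5)"
```

```text
t 11.45 jig [  19.2 -104.9   24.6] F jig [0.41 0.28 0.18] w -0.0
tool y angle in jig -0.02 turn -0.01721728011484913
shift [ 0.0099 -0.0002  0.0006]
t 12.12 jig [-102.2 -199.   127.1] F jig [-0.06 -0.37 -0.54] w -0.0003
tool y angle in jig -0.25 turn -0.2451627085400645
shift [0.1843 0.0393 0.0267]
```

View pics/s11.png

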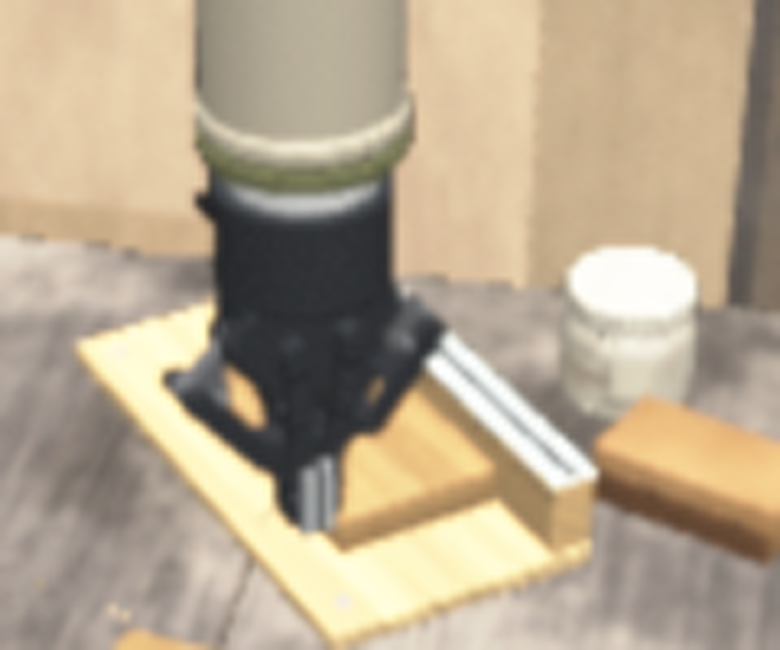

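View pics/t11.png

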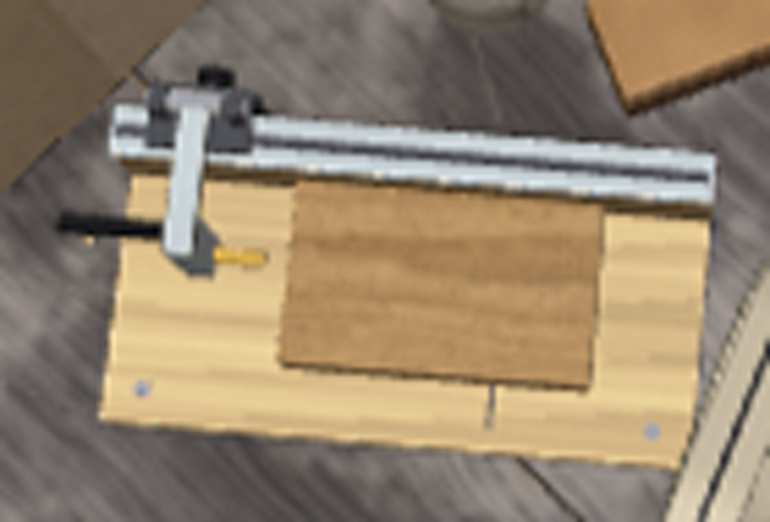

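```bash
cat > jm.py <<'E'
from h import *
q=np.load("jig.npy")
def J(w):
    c,s=np.cos(q[2]),np.sin(q[2]); d=w-np.array([q[0],q[1],0]); return (np.array([c*d[0]+s*d[1],-s*d[0]+c*d[1],d[2]])*1000).round(1)
f=lambda u,v,z:J(px2w("top",u/5.5+200,v/5.5+145,z))
E
python3 - <<'E'
from jm import *
print(f(280,366,.034),f(591,389,.034),f(603,206,.034),f(298,184,.034),f(290,258,.034))
# line fit of the near edge at subpixel: bright-dark gradient along columns
im=cv2.imread("pics/raw_t11.png").astype(float)
print([ (c,im[205:220,c,2].astype(int).tolist()) for c in (255,265,275,285,295,303)])
E
```

```text
[-31.4  51.5  34. ] [-30.  -98.3  34. ] [ 60.3 -96.   34. ] [58.7 53.2 34. ] [21.7 52.9 34. ]
[(255, [173, 177, 179, 175, 181, 189, 116, 165, 210, 215, 220, 225, 228, 230, 230]), (265, [191, 186, 185, 182, 187, 184, 178, 107, 195, 223, 218, 221, 227, 227, 230]), (275, [184, 181, 180, 184, 185, 182, 182, 157, 114, 203, 225, 221, 222, 226, 226]), (285, [176, 184, 185, 180, 182, 181, 181, 185, 137, 131, 216, 227, 222, 223, 225]), (295, [190, 177, 172, 178, 182, 183, 180, 182, 189, 121, 166, 226, 227, 222, 223]), (303, [185, 184, 180, 180, 188, 182, 179, 180, 183, 167, 99, 216, 235, 225, 222])]
```

```bash
python3 go.py -62 -22 100;  python3 -m crank '[[[0.17,0.03,0.02],0,1],[[0.17,0.03,0.02],0,1],[[0.17,0.03,0.02],0,1],[[0.17,0.03,0.02],0,1],[[0.17,0.03,0.02],0,1],[[0.17,0.03,0.06],0,1],[[0.17,0.03,0.1],0,1],[[0.17,0.03,0.1],0,1]]' >/dev/null; python3 -m crank '[[[0,0,0],0,1],[[0,0,0],0,1]]' >/dev/null; python3 go.py -52 -22 24
```

```text
t 12.22 jig [-105.5 -198.8  125.2] F jig [ 0.92 -0.73 -0.37] w 0.0002
tool y angle in jig -0.34 turn -0.34391505810020817
shift [0.1771 0.0425 0.0247]
t 13.05 jig [-69.4 -25.9  26.6] F jig [0.19 1.15 1.37] w -0.0001
tool y angle in jig -0.06 turn -0.06489500140283155
shift [0.0039 0.0174 0.0026]
```

```bash
python3 -m crank '[[[0.003,0.006,0],0,1],[[0.003,0.012,0],0,1],[[0.003,0.018,0],0,1],[[0.003,0.021,0],0,1],[[0.003,0.021,0],0,1]]' >/dev/null; python3 go.py; for i in 1 2 3 ; do python3 -m crank '[[[0,0.001,0],0,1],[[0,0.002,0],0,1],[[0,0.002,0],0,1]]' >/dev/null; python3 go.py|grep jig.*F; done
```

```text
t 13.47 jig [-48.4 -22.4  25.4] F jig [-0.09  0.23  0.53] w 0.0002
tool y angle in jig -0.03 turn -0.02934666248144424
t 13.72 jig [-47.7 -22.4  24.7] F jig [0.35 0.3  0.29] w 0.0
t 13.97 jig [-45.5 -22.4  24.8] F jig [1.22 0.16 0.23] w -0.0
t 14.22 jig [-43.5 -22.4  24.8] F jig [-0.56 -0.17 -0.59] w -0.0002
```

```bash
for i in 1 2 3 ; do python3 -m crank '[[[0,0.0007,0],0,1],[[0,0.0014,0],0,1],[[0,0.0014,0],0,1]]' >/dev/null; python3 go.py|grep jig.*F; done
```

```text
t 14.47 jig [-42.1 -22.4  24.8] F jig [ 0.65 -0.35  0.28] w -0.0002
t 14.72 jig [-41.3 -22.3  24.6] F jig [-3.69  0.85  1.82] w 0.0
t 14.97 jig [-40.9 -22.2  24.4] F jig [-8.15  1.38  5.7 ] w -0.0002
```

```bash
for i in 1; do python3 -m crank '[[[0,0.0007,0],0,1],[[0,0.0014,0],0,1],[[0,0.0014,0],0,1]]' >/dev/null; python3 go.py|grep jig.*F; done; python3 -m crank '[[[0,-0.008,0],0,1],[[0,-0.020,0],0,1],[[0,-0.035,-0.03],0,1],[[-0.03,-0.035,-0.06],0,1],[[-0.06,-0.03,-0.07],0,1],[[-0.09,0,-0.07],0,1],[[-0.11,0.03,-0.07],0,1],[[-0.11,0.06,-0.07],0,1]]'; python3 -m crank '[[[0,0,0],0,1],[[0,0,0],0,1],[[0,0,0],0,1]]'>/dev/null; python3 go.py 20 -118 24
```

```text
t 15.22 jig [-40.7 -22.3  24.3] F jig [-14.83   1.7   10.66] w 0.0003
clock: 15.88
ee_pos: [0.6066, -0.2767, 0.0951]
orientation: [2.322, 2.11, -0.004]
contact_force: [-0.3, -1.1, 0.0]
width: 0.0001
t 16.13 jig [  21.6 -131.9   94.4] F jig [-0.5   0.59  0.16] w -0.0005
tool y angle in jig 0.0 turn 0.004804383708872706
shift [ 0.0139 -0.0016  0.0704]
```

```bash
python3 -m crank '[[[0.005,-0.001,0.035],0,1],[[0.005,-0.001,0.07],0,1],[[0.005,-0.001,0.07],0,1],[[0.01,-0.001,0.07],0,1],[[0.015,-0.001,0.07],0,1],[[0.02,-0.001,0.07],0,1],[[0.022,-0.001,0.07],0,1],[[0.022,-0.001,0.07],0,1]]'>/dev/null; python3 go.py; for i in 1 2 3 ; do python3 -m crank '[[[0.001,0,0],0,1],[[0.002,0,0],0,1],[[0.002,0,0],0,1]]' >/dev/null; python3 go.py|grep jig.*F; done
```

```text
t 16.8 jig [  21.8 -109.5   26.5] F jig [-0.17 -0.13 -0.66] w 0.0
tool y angle in jig 0.04 turn 0.03809979112044459
t 17.05 jig [  21.  -108.4   25. ] F jig [-0.34  0.33 -0.29] w 0.0002
t 17.3 jig [  20.9 -106.2   24.7] F jig [ 0.17  1.08 -0.54] w -0.0003
t 17.55 jig [  20.9 -104.3   24.7] F jig [ 0.78 -0.59 -0.31] w 0.0002
```

```bash
for i in 1 2 3 4; do python3 -m crank '[[[0.001,0,0],0,1],[[0.0015,0,0],0,1],[[0.0015,0,0],0,1]]' >/dev/null; python3 go.py|grep jig.*F; done;python3 -c "
from h import *
snap('scene','s12',(255,125,375,225),6.5)"
```

```text
t 17.8 jig [  20.8 -103.    24.7] F jig [-0.92 -0.84 -0.03] w 0.0001
t 18.05 jig [  20.9 -101.2   24.7] F jig [ 0.47 -0.33 -0.68] w -0.0002
t 18.3 jig [ 20.9 -99.7  24.7] F jig [-0.63  0.46 -0.47] w 0.0003
t 18.55 jig [ 20.9 -98.2  24.8] F jig [-0.25  0.66  0.47] w -0.0001
```

View pics/s12.png

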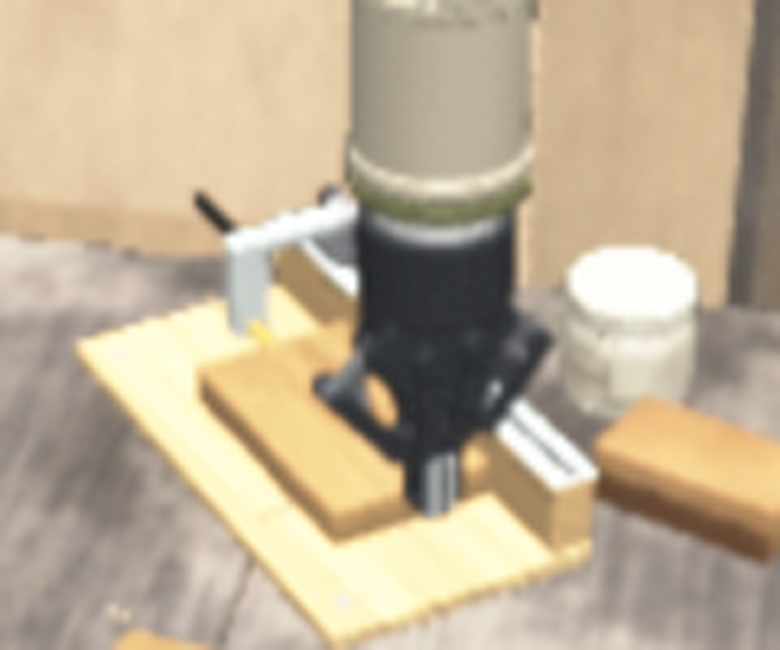

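```bash
for i in 1 2 3 4; do python3 -m crank '[[[0.0005,0,0],0,1],[[0.001,0,0],0,1],[[0.001,0,0],0,1]]' >/dev/null; python3 go.py|grep jig.*F; done
```

```text
t 18.85 jig [ 20.9 -97.4  24.8] F jig [ 0.25 -0.17 -0.07] w -0.0
t 19.1 jig [ 20.9 -96.3  24.8] F jig [ 0.3  -0.7  -0.03] w 0.0003
t 19.35 jig [ 20.9 -95.3  24.8] F jig [ 0.2  -0.69 -0.56] w 0.0001
t 19.6 jig [ 20.9 -94.3  24.8] F jig [-0.45 -0.54 -0.83] w -0.0002
```

```bash
for i in 1 2; do python3 -m crank '[[[0.0005,0,0],0,1],[[0.001,0,0],0,1],[[0.001,0,0],0,1]]' >/dev/null; python3 go.py|grep jig.*F; done;python3 -c "
from h import *
snap('scene','s13',(275,155,345,215),11)"
```

```text
t 19.85 jig [ 20.9 -93.3  24.8] F jig [-0.65 -0.96  0.35] w -0.0001
t 20.1 jig [ 20.9 -92.3  24.7] F jig [-0.65 -1.31 -0.57] w 0.0002
```

View pics/s13.png

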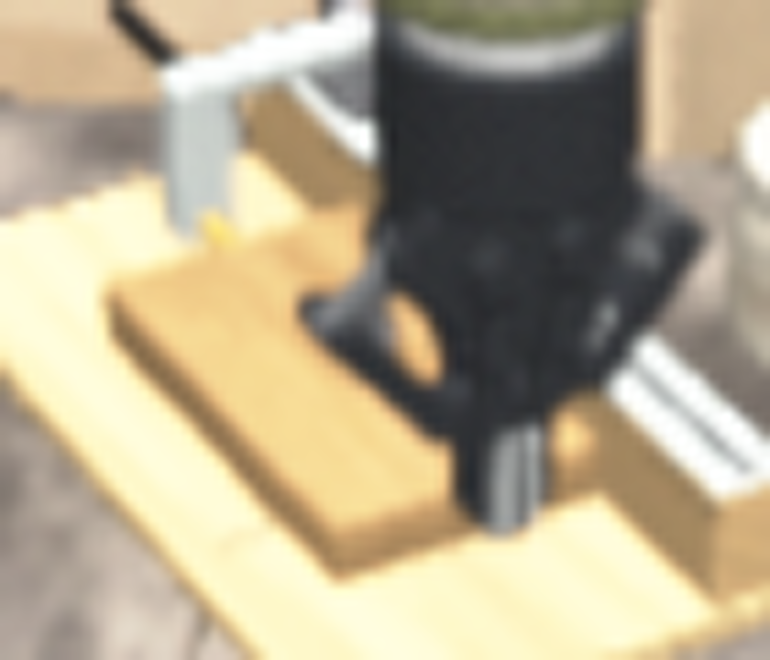

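```bash
for i in 1 2 3; do python3 -m crank '[[[0.0003,0,0],0,1],[[0.0006,0,0],0,1],[[0.0006,0,0],0,1]]' >/dev/null; python3 go.py|grep jig.*F; done
```

```text
t 20.4 jig [ 20.9 -91.8  24.7] F jig [ 0.2  -2.39  0.17] w 0.0002
t 20.65 jig [ 20.9 -91.7  24.7] F jig [-0.15 -3.2  -0.69] w -0.0001
t 20.9 jig [ 20.9 -91.6  24.8] F jig [-0.22 -5.47 -1.06] w 0.0001
```

```bash
python3 -m crank '[[[0.0003,0,0],0,1],[[0.0003,0,0],0,1]]' >/dev/null; python3 go.py|grep jig.*F;python3 -m crank '[[[0.0002,0,0],0,1],[[0.0002,0,0],0,1]]' >/dev/null; python3 go.py|grep jig.*F
```

```text
t 21.07 jig [ 20.8 -91.6  24.8] F jig [ 0.25 -5.64  0.32] w 0.0003
t 21.23 jig [ 20.8 -91.6  24.8] F jig [-0.13 -6.08 -1.92] w -0.0
```

```bash
python3 -m crank '[[[0.0003,0,0],0,1],[[0.0003,0,0],0,1],[[0.0003,0,0],0,1]]' >/dev/null; python3 go.py|grep jig.*F; python3 -m crank '[[[0.0,0,0],0,1],[[0.0,0,0],0,1]]' >/dev/null; python3 go.py|grep jig.*F
```

```text
t 21.48 jig [ 20.8 -91.5  24.8] F jig [ 0.76 -6.74 -1.44] w 0.0
t 21.65 jig [ 20.8 -91.5  24.8] F jig [-0.14 -7.73 -0.31] w -0.0002
```

Contact: the TCP has stalled at y = −91.5 and the force has risen to 7–7.7 N against ~1 N of sliding. Back straight off slowly, lift and look.

```bash
python3 -m crank '[[[-0.002,0,0],0,1],[[-0.006,0,0],0,1],[[-0.015,0,0],0,1],[[-0.03,0,0],0,1],[[-0.05,0,-0.03],0,1],[[-0.07,-0.03,-0.07],0,1],[[-0.09,-0.07,-0.11],0,1],[[-0.1,-0.11,-0.13],0,1]]' > /dev/null;python3 go.py -62 -15 100; python3 -c "
from h import *
snap('scene','s14',(275,155,345,215),11); snap('top','t14',(200,145,340,240),5.5)"
```

```text
t 22.32 jig [ -62.5 -182.9  138.6] F jig [ 0.19 -1.18  0.45] w -0.0001
tool y angle in jig -0.08 turn -0.08286852379254128
shift [0.1679 0.0002 0.0386]
```

View pics/s14.png

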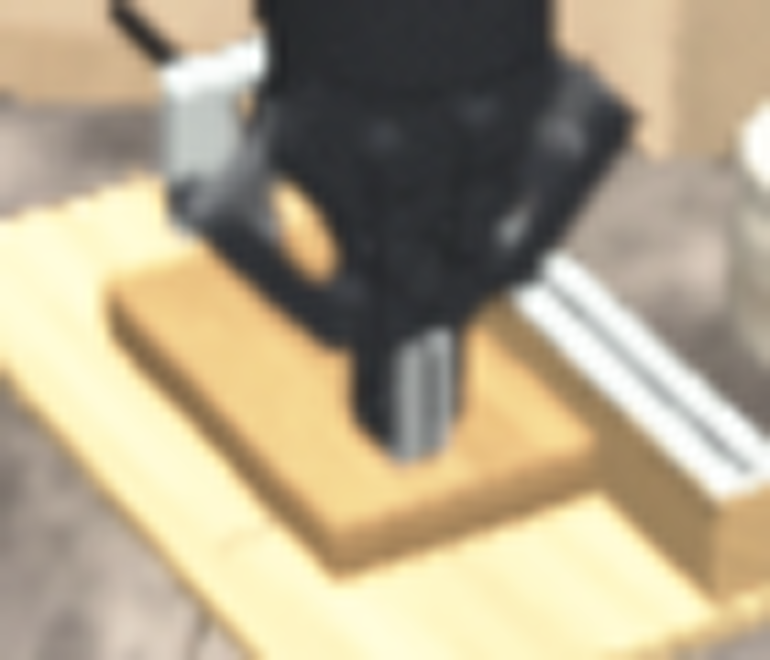

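View pics/t14.png

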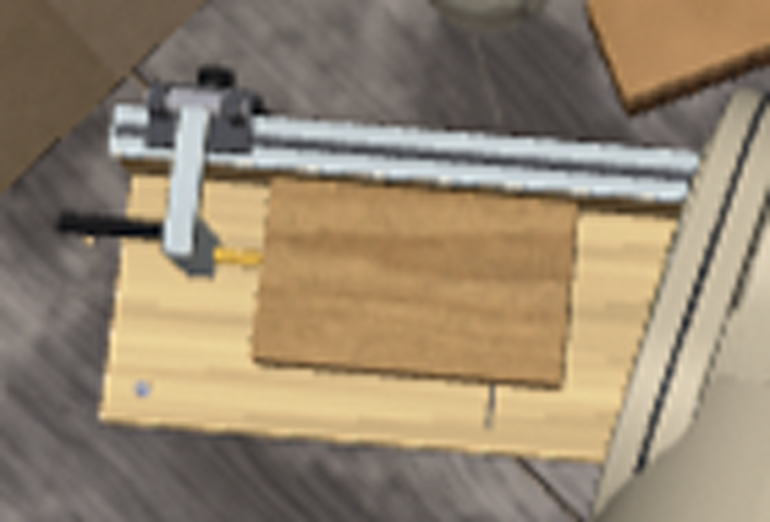

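```bash
python3 - <<'E'
from jm import *
def edge(name,c0,c1,r0f,half,z,pol):
    im=cv2.GaussianBlur(cv2.cvtColor(cv2.imread(f"pics/raw_{name}.png"),cv2.COLOR_BGR2GRAY),(1,1),0).astype(float)
    P=[]
    for c in range(c0,c1):
        r=r0f(c); a=int(round(r-half)); col=im[a:a+2*half+1,c]; g=pol*np.diff(col); k=int(np.argmax(g))
        if 0<k<len(g)-1:
            d=(g[k-1]-g[k+1])/(2*(g[k-1]-2*g[k]+g[k+1])+1e-9); P.append(J(px2w("top",c,a+k+.5+d,z)))
    P=np.array(P); m=np.polyfit(P[:,1],P[:,0],1)
    for _ in range(3):
        e=P[:,0]-np.polyval(m,P[:,1]); ok=abs(e)<2*np.median(abs(e))+.1; m=np.polyfit(P[ok,1],P[ok,0],1)
    print(name,"slope",m[0].round(4),"x mid",np.polyval(m,P[:,1].mean()).round(2),len(P))
L=lambda u0,v0,u1,v1:(lambda c:(145+v0/5.5)+((v1-v0)/(u1-u0))*(c-(200+u0/5.5)))
edge("t11",253,306,L(280,366,591,389),3,.034,-1)
edge("t14",248,301,L(254,360,563,385),3,.034,-1)
edge("t11",222,320,L(100,420,690,468),3,.012,-1)
edge("t14",222,305,L(100,420,690,468),3,.012,-1)
edge("t11",250,325,L(255,157,712,202),3,.057,-1)  # fence top near edge
print(f(270,180,.034),f(254,360,.034),f(563,385,.034),f(577,203,.034))
E
```

```text
t11 slope -0.0044 x mid -27.08 53
t14 slope -0.0018 x mid -26.82 53
t11 slope -0.0053 x mid -60.47 97
t14 slope -0.0045 x mid -60.6 82
t11 slope 0.0007 x mid 61.75 75
[59.5 67.1 34. ] [-29.5  64.3  34. ] [-29.2 -84.7  34. ] [ 60.7 -83.2  34. ]
```

Near edge slope is −0.002 rad, between the fence's (+0.001) and the base's (−0.005), and the end sits at the screw tip: flush and touching. Now back to the bar.

```bash
python3 go.py 22.3 134.5 150; python3 -m crank '[[[0.315,0.085,-0.015],0,0.6],[[0.315,0.085,-0.015],0,0.6],[[0.315,0.085,-0.015],0,0.6],[[0.315,0.085,-0.015],0,0.6],[[0.315,0.085,-0.015],0,0.6],[[0.315,0.085,-0.015],0,0.6],[[0.315,0.085,-0.015],0,0.6],[[0.315,0.085,-0.015],0,0.6]]' >/dev/null; python3 -m crank '[[[0,0,0],0,0.6],[[0,0,0],0,0.6],[[0,0,0],0,0.6],[[0,0,0],0,0.6]]' >/dev/null; python3 go.py 22.3 134.5 54
```

```text
t 22.42 jig [ -65.1 -186.8  140.9] F jig [0.9  0.04 0.32] w 0.0001
tool y angle in jig -0.43 turn -0.43263180554052383
shift [ 0.3219  0.085  -0.0106]
t 23.42 jig [ 22.8 132.  151.2] F jig [-0.07  0.17 -0.64] w 0.0346
tool y angle in jig -0.18 turn -0.1789612681776731
shift [ 0.0026 -0.0004  0.0972]
```

```bash
python3 -m crank '[[[0.002,-0.0005,0.03],0,0.6],[[0.002,-0.0005,0.055],0,0.6],[[0.002,-0.0005,0.075],0,0.6],[[0.002,-0.0005,0.09],0,0.6],[[0.002,-0.0005,0.0965],0,0.6],[[0.002,-0.0005,0.0965],0,0.6],[[0.002,-0.0005,0.0965],0,0.6],[[0.002,-0.0005,0.0965],0,0.6]]' >/dev/null; python3 go.py 22.3 134.5 54; python3 -c "
from h import *
snap('scene','s15',(275,125,365,205),8)"
```

```text
t 24.08 jig [ 23.1 136.2  56.6] F jig [-0.07 -0.12  0.02] w 0.0345
tool y angle in jig -0.06 turn -0.05677922869598717
shift [-0.0017 -0.0008  0.0026]
```

View pics/s15.png

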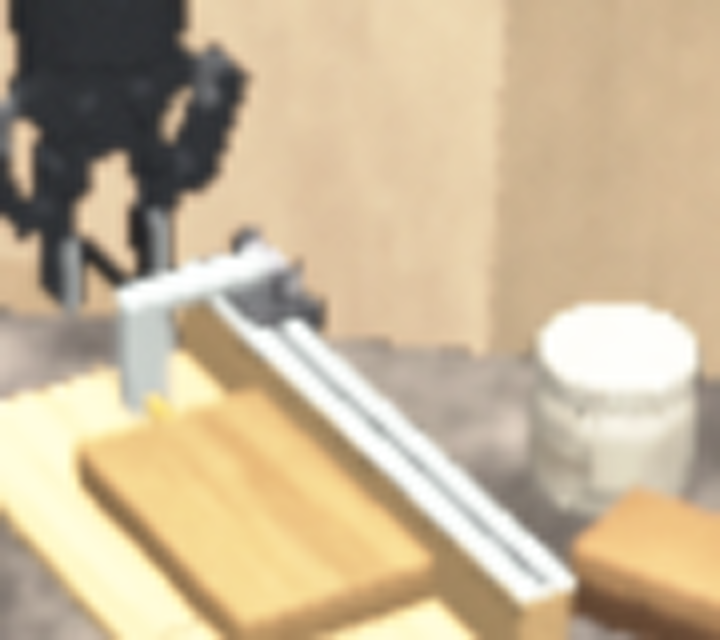

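Fingers straddle the bar (crop ~(105,265)); board flush with the fence, screw at its end (160,405). Close, with z −2 mm.

```bash
python3 -m crank '[[[-0.001,-0.0006,0.002],0,0.8],[[-0.001,-0.0006,0.002],0,1],[[-0.001,-0.0006,0.002],0,1],[[-0.001,-0.0006,0.002],0,1],[[-0.001,-0.0006,0.002],0,1],[[-0.001,-0.0006,0.002],0,1]]' 30 >/dev/null; python3 go.py
```

```text
t 24.63 jig [ 22.1 135.1  53.6] F jig [ 3.26 -1.1   2.77] w 0.0085
tool y angle in jig -0.05 turn -0.04714737937743507
```

```bash
python3 -m crank '[[[0,0.0003,-0.006],0,1],[[0,0.0011,-0.012],0,1],[[0,0.0026,-0.018],0,1],[[0,0.0048,-0.024],0,1],[[0,0.0078,-0.030],0,1],[[0,0.0114,-0.036],0,1],[[0,0.0162,-0.042],0,1],[[0,0.0223,-0.048],0,1]]' >/dev/null; python3 go.py
```

```text
t 25.3 jig [ 40.2 135.2 100.8] F jig [-22.34  -3.39  11.69] w 0.0091
tool y angle in jig 0.0 turn 0.0036304832871110193
```

```bash
python3 -m crank '[[[0,0,0],0,1],[[0,0,0],0,1]]' >/dev/null; python3 go.py
```

```text
t 25.47 jig [ 41.5 135.2 102.3] F jig [-16.73  -4.55  15.31] w 0.0085
tool y angle in jig -0.02 turn -0.017425051163684202
```

```bash
python3 -m crank '[[[0,0.0055,-0.007],0,1],[[0,0.0098,-0.0095],0,1],[[0,0.014,-0.0115],0,1],[[0,0.0186,-0.0133],0,1],[[0,0.0232,-0.0145],0,1],[[0,0.028,-0.0155],0,1],[[0,0.0328,-0.0161],0,1],[[0,0.0392,-0.0165],0,1]]' >/dev/null; python3 go.py; python3 -m crank '[[[0,0.004,0],0,1],[[0,0.007,0],0,1],[[0,0.007,0],0,1]]' >/dev/null; python3 go.py;python3 -c "
from h import *
snap('scene','s16',(275,105,365,185),8)"
```

```text
t 26.13 jig [ 82.7 135.2 119. ] F jig [-3.57 -3.11 -0.3 ] w 0.0089
tool y angle in jig -0.03 turn -0.03384218444895737
t 26.38 jig [ 90.5 135.2 118.1] F jig [-2.18 -2.38  4.01] w 0.0087
tool y angle in jig -0.04 turn -0.04209855386048389
```

View pics/s16.png

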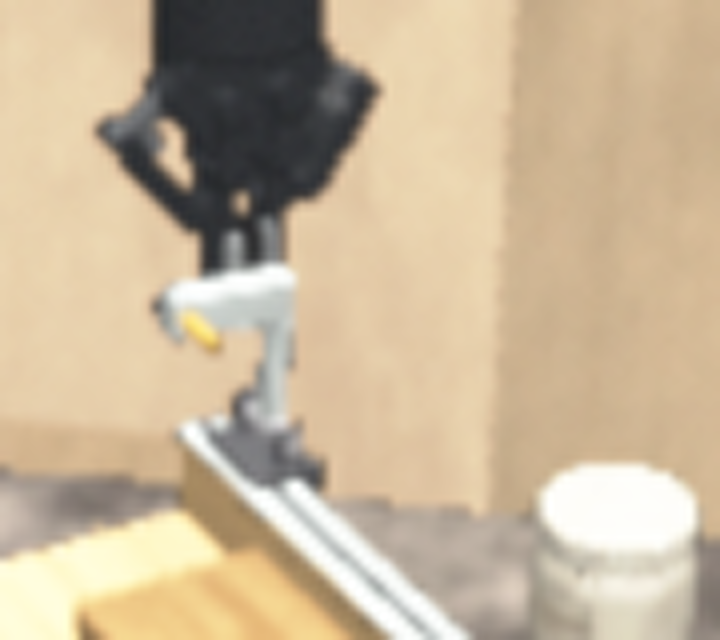

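Stop is up at about 1.65 rad. Release and lift away.

```bash
python3 -m crank '[[[0,0,0],0,0.6],[[0,0,0],0,0.6],[[0,0,0],0,0.6],[[0,0,0],0,0.6],[[0,0,-0.03],0,0.6],[[0,0,-0.07],0,0.6],[[0,0,-0.1],0,0.6],[[0,0,-0.1],0,0.6]]' >/dev/null; python3 -m crank '[[[0,-0.04,-0.03],0,0.6],[[0,-0.08,-0.06],0,0.6],[[0,-0.12,-0.06],0,0.6],[[0,-0.16,-0.06],0,0.6],[[0,-0.2,-0.06],0,0.6],[[0,-0.2,-0.06],0,0.6],[[0,-0.2,-0.06],0,0.6]]' >/dev/null; python3 go.py;python3 -c "
from h import *
snap('scene','s17');snap('scene','s17c',(255,125,375,225),6.5);snap('top','t17',(200,145,340,240),5.5)"
```

```text
t 27.68 jig [-112.   135.3  278.4] F jig [0.65 0.32 0.52] w 0.0341
tool y angle in jig -0.03 turn -0.02605002516926902
```

View pics/s17c.png

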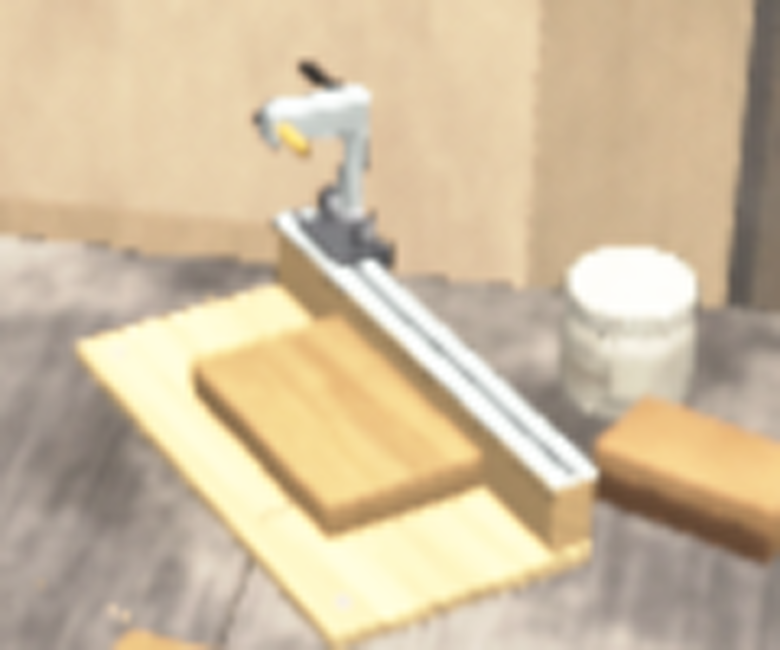

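View pics/t17.png

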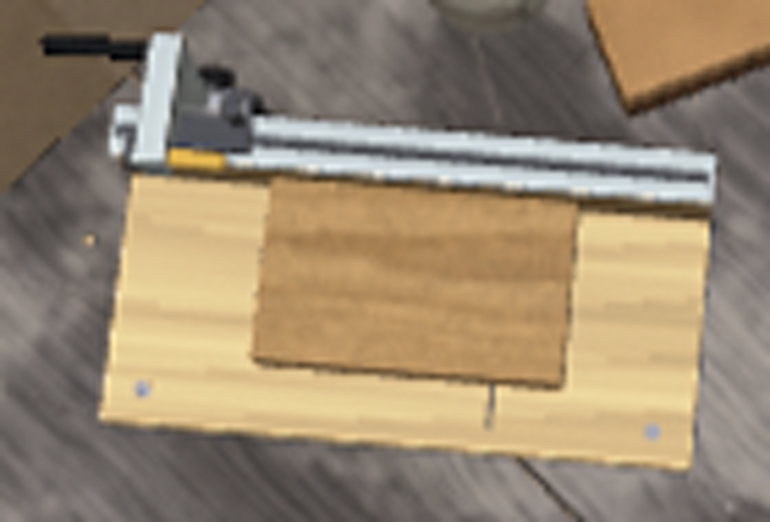

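```bash
python3 - <<'E'
from h import *
a=cv2.imread("pics/raw_t14.png").astype(int);b=cv2.imread("pics/raw_t17.png").astype(int)
print("board region diff",abs(a-b)[180:216,246:300].max())
print(ctrl.hand_in())
E
```

```text
board region diff 64
the job is handed in; nothing more can be done
None
```

I finished the job as asked and handed it in at about 28 s of the 72 s allowed. No verdict was reported.

- **Stop down:** I took the stop by its bar and flipped it down to its hard end. The bar stood at x 22, z about 72 mm and pushed back with 24 N.
- **Board flush:** I pressed the board against the fence with 15 N. I checked this again later; it stopped dead at the same place.
- **Board to the screw:** I slid it up in small steps until it stalled on the screw. The tool read 7 to 7.7 N, against under about 1 N while sliding. That should put the screw inside 3 to 10 N, but its own force could not be measured.
- **Stop up:** I backed off the board and flipped the stop up to about 1.65 rad by its bar. I did not touch the board again. During the swing up there was a sideways pull of about 23 N at the bar, because my path ran about 2 mm inside its true arc; I corrected it.

**Last checks**
- Before the flip up, the board's edge ran at −0.002 rad. The fence measured +0.001 and the base −0.005, so it is flush within what the camera can tell.
- After the flip, the board's corners read at the same pixels as before.
- **Not explained:** a raw pixel comparison of the board area before and after the flip showed one difference of up to 64 grey levels. I did not trace it before handing in; the patch included the screw's tip, which had moved out of view.
- The sander and tub looked unmoved in the last close-ups. I never went near the tape roll or the tube, but did not check them separately at the end.

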